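# Load the steel roller into its test bed by way of the V-blocks

### The arm

A 6-joint arm with a two-finger parallel gripper is mounted at the origin on a cart in front of the work surface, level with it; the furniture and walls round the work are solid. World frame = base frame: x ahead of the robot, y to its left, z up, the work surface at z = 0. Lengths are in m, angles in rad, forces in N, time in s.
With the tool pointing down it reaches from about 0.35 to 0.875 m from the base axis. Payload 15.5 kg.
Tool frame: the origin (TCP) lies on the mounting face of the last link; the fingertips stand 173 mm ahead of it and the grasp point (between the pads) lies 155 mm ahead of it; z points along the fingers, y is the line along which they close (so a half turn about z gives the same grasp; the last joint's range is limited). The gripper opens to 85 mm and grips with 20 to 120 N. Pads are 22 mm wide; open, the fingers measure 114 mm over their backs; the gripper's body (76 mm by 85 mm) begins 54 mm behind the grasp point. The pads swing forward as they close: fully open they stand 13 mm farther back than shut.
Start: joints at [-1.395, 0.494, 1.345, -0, 1.302, -0.096], TCP at [0.168, -0.602, 0.405] pointing down, gripper open.
Joint ranges: [-2.91, 2.91], [-0.82, 2.16], [0.22, 2.67], [-1.22, 4.37], [0.12, 2.79], [-3.08, 3.08]. Speed limits (rad/s): [1.89, 1.89, 2.57, 3.01, 3.01, 3.01].

### API

Orientations are given as a unit quaternion [x, y, z, w].
In Python, from workcell import * gives the robot as it stands.
- The arm moves only by the shell command python3 -m pendant 'ROWS' [FORCE]. ROWS is a JSON object of lists of equal length, an entry for each row: "dp": the shift along the tool's x, y, z in cm, a list of three; "rotation": the turn, a rotation vector about the tool's x, y, z in rad, a list of three; "grip": the opening, from -1 (shut) to 1 (fully open), so that 0 is half open. A call has 1 to 20 rows; each row shifts and turns the commanded pose from where the row before left it, along the tool's axes as they then stand; what a row does not reach is not made up. A row lasts 1/10 s, in which the tool goes at most 50 mm and 8.59 degrees, less where a joint would pass 70% of its speed; a pose out of reach is approached as far as the arm can. A call is refused whole if a number of a shift passes 5 or a number of a turn 0.15, either way. A call with a gripper value outside its range is refused whole. The fingers move at their own pace and stop on an object; FORCE is the grip in N (left out, the last holds). Time passes only in rows, so rows that do not move let the fingers close. It gives the time, the measured TCP pose, the force, the opening and the grip force at its end, in the units of the state.
- get_state(): the state, without advancing time (a new reading comes with each control period).
- capture(name): name is "side" or "top"; returns a dict with "color" (400x640x3 uint8, red, green, blue), "fx", "fy", "cx", "cy" (pixels), "R" (3x3) and "t" (3): a world point X has camera coordinates R X + t. Camera axes: x right, y down, z forward; pixel columns grow to the right and rows downward; lengths in m; the calibration is good to about 2 mm. A picture is of the moment at which its call begins. There is no depth.
- sign_off(): hands the job in; it is judged then, once.
Trained networks look in a picture, given as the dict that the camera call returned (one of the last four; its "shot" number tells which), for a name from the list of things; names that differ only in an ending like _2 or _b are one class to them, and where a whole thing is asked for, a point or a joint stands for the part that bears it (a point fixed in the world has none). Each returns a list of dicts, best first, with "p" (0 to 1); they miss things now and then, are a little off and sometimes report something else, mostly with a low value. They report only what shows in the picture. A call takes as long as a camera call. They do not tell look-alikes from the thing itself.
- trace(picture, target): "mask" (400x640 bool, what is visible of it) and "uv" ([column, row] in pixels, amid what is visible of it).
- spot_point(picture, target): "uv" ([column, row] in pixels: a listed point, or the origin of a listed thing).
The state is a dict: "clock": time; "joints": joint angles; "joint_vel": joint speeds; "effort": joint torques, N m; "ee_pos": TCP position; "tcp_rot": TCP orientation; "wrist_force": force on the tool from outside, world axes, zero at the start; "ft_torque": the same for the moment, N m; "width": opening from 0.0 (shut) to 1.0 (fully open); "grasp_force": force on a finger pad.
Only numpy, scipy, OpenCV 4.12 (cv2) and the standard library are available. Lean on these libraries where they do the work, as an engineer would, in place of code of your own. Each camera call takes 0.05 s, during which the arm holds its last target. There are 200 camera calls.

### The job

Lift the steel roller by its thick body out of the grey carrier and lay it centrally across the pair of V-blocks, letting it settle there before you let go. Then take it again by its long neck, lower it into the trough of the test bed with the long neck through the slotted end, let it settle in the groove before letting go, and swing the hinged keeper fully down over it. Leave the loose brass fitting and the hex key set where they are.

Things in the scene. Friction and masses are not known exactly. Their poses are not given: they have to be found in the camera images.
- roller: Loose steel roller, 0.14 to 0.28 kg. Origin on its axis, mid thick body; x along the axis. Body 40 mm diameter, x = -40 to +40 mm. Long neck 16 mm diameter, x = -84 to -40; short neck 16 mm diameter, x = +40 to +54. It can roll about x. It starts level in the carrier, axis 45 mm above the table, origin within 3 mm of the carrier's centre, x along the carrier's x.
- roller_neck (a point): The point on the roller's axis at x = -66 mm of the roller, where the long neck is best gripped with 22 mm wide pads.
- carrier: Grey plastic carrier 170 x 60 x 59 mm, fixed. Origin at the centre of its underside, x along the roller. Cheeks 46 to 85 mm either side of the centre along x enclose both necks in open-topped slots 20 mm wide; only the thick body, free between the cheeks (base there 8 mm high), can be gripped, from above, fingers closing along y. The roller lifts straight up.
- vblocks: Two steel V-blocks on one dark plate (100 x 70 x 8 mm), fixed to the table, 39 mm high overall. Origin at the centre of the underside, x along the groove. The Vs (faces at 45 degrees) lie at x = -35 to -21 and +21 to +35 mm; between them is a 42 mm free gap for the fingers.
- vblocks_seat (a point): Where the roller's origin lies when the roller rests centrally in the V-blocks: 45 mm above their underside.
- test_bed: Aluminium trough 112 x 64 x 68 mm on a grey plate, fixed. Origin on the table under the seat, x along the groove. 45 degree V groove between walls 48 mm apart whose tops stand 6 mm above the seated body. End plate at x = -49 to -44 mm has a 24 mm wide slot open at the top, for the long neck; the +x end (58 mm) is closed. A seated roller has 4 mm play either way along x.
- bed_seat (a point): Where the roller's origin lies when the roller is seated in the test bed: 42 mm above the table. The roller's x must point along the bed's x (long neck to -x).
- keeper (a joint): Hinged steel keeper of the bed: 0 = down across the trough (level, stop), grows as it swings up; starts at 1.75 to 2.1 rad, leaning outward (bed's +y) past upright. Stiff hinge (0.035 N m): stays where left, must be pushed all the way down. Bar 76 x 20 x 6 mm at x = +22 mm of the bed, crossbar 34 mm long, 10 mm thick at the tip. Clears a seated roller by 2 mm.
- keeper_hinge (a point): Centre of the keeper's hinge axis (along the bed's x): at x = +22, y = +37 mm of the bed, 72 mm above the table.
- keeper_tip (a point): The tip of the keeper at its crossbar, 76 mm from the hinge axis; while raised it stands up to 150 mm above the table, in the way of low passes; when the keeper is down it lies to the bed's -y, 72 mm above the table.
- fitting_a: Small brass fitting with black cap standing on the table, 18 x 16 x 32 mm, loose; origin at the centre of its underside. A bystander, to be left alone.
- hex_keys: Hex key set in a black holder lying on the table, 24 x 69 x 19 mm (69 mm along its y), loose; origin at the centre of its underside. A bystander, to be left alone.
Things that resemble listed ones, but are neither listed nor needed, are in the scene too. What is shaped like the test_bed but purple is not meant. Leave any purple look-alike of the roller alone.

How it is judged:
On the way, in this order (a step that is already met when the one before it is completed fails the run):
1. the roller lies settled in the V-blocks while the fingers still hold it by the thick body (x of roller in the frame of vblocks_seat between -0.012 and 0.012 m and y of roller in the frame of vblocks_seat between -0.003 and 0.003 m and z of roller in the frame of vblocks_seat between -0.003 and 0.003 m and angle between the x axis of roller and the x axis of vblocks, either way round below 0.08 rad and contact force between the fingers and roller above 0.5 N and linear speed of roller below 0.03 m/s and distance between the grasp point and roller below 0.04 m), for 0.2 s.
2. it is let go and lies at rest in the V-blocks (x of roller in the frame of vblocks_seat between -0.012 and 0.012 m and y of roller in the frame of vblocks_seat between -0.003 and 0.003 m and z of roller in the frame of vblocks_seat between -0.003 and 0.003 m and angle between the x axis of roller and the x axis of vblocks, either way round below 0.08 rad and contact force between the fingers and roller below 0.1 N and linear speed of roller below 0.03 m/s), for 0.2 s.
3. the roller lies settled in the groove of the test bed while the fingers still hold it by the long neck (x of roller in the frame of bed_seat between -0.0055 and 0.0055 m and y of roller in the frame of bed_seat between -0.003 and 0.003 m and z of roller in the frame of bed_seat between -0.003 and 0.003 m and angle between the x axis of roller and the x axis of test_bed, either way round below 0.08 rad and contact force between the fingers and roller above 0.5 N and linear speed of roller below 0.03 m/s and distance between the grasp point and roller_neck below 0.035 m), for 0.2 s.
4. it is let go and lies at rest in the test bed (x of roller in the frame of bed_seat between -0.0055 and 0.0055 m and y of roller in the frame of bed_seat between -0.003 and 0.003 m and z of roller in the frame of bed_seat between -0.003 and 0.003 m and angle between the x axis of roller and the x axis of test_bed, either way round below 0.08 rad and contact force between the fingers and roller below 0.1 N and linear speed of roller below 0.03 m/s), for 0.2 s.
At the end, for the whole second after the job is handed in: The roller lies at rest and untouched in the groove of the test bed, long neck through the slotted end, within 5.5 mm along and 3 mm across and in height of its seat and within 0.08 rad of the groove's direction; the keeper is down (joint under 0.08 rad) (all of step 4 and value of joint keeper below 0.08 rad).
It fails at once if the roller is dropped on the table (height (world z) of roller below 0.028 m).
It fails at once if the brass fitting is shifted by more than 25 mm (distance of fitting_a from where it was at the start of the episode above 0.025 m).
It fails at once if the hex key set is shifted by more than 25 mm (distance of hex_keys from where it was at the start of the episode above 0.025 m).
It also fails if it takes over 61 s, if anything falls off the work surface, if the arm or the gripper's body presses on something with over 40 N, if the wrist force passes 120 N, or if a joint passes its speed limit or range.

## Working session

There is one attempt and no reset: what is moved stays moved. The work goes in short steps, Python scripts to look and compute and a shell command to move; the robot and the scene stay as the last step left them, time stands still between calls to the robot, and variables do not carry over. Pictures are saved under pics/ and viewed, at most 12 in all, crops included, and the job is handed in when it is done.

```bash
mkdir -p pics; ls; cat > h.py <<'E'
from workcell import *
import numpy as np, cv2
from scipy.spatial.transform import Rotation as Ro
def ray(p,uv,z):
    R=np.array(p["R"]);t=np.array(p["t"]);d=R.T@np.array([(uv[0]-p["cx"])/p["fx"],(uv[1]-p["cy"])/p["fy"],1.]);c=-R.T@t
    return c+d*(z-c[2])/d[2]
def proj(p,X):
    q=np.array(p["R"])@np.array(X)+np.array(p["t"]);return np.array([p["fx"]*q[0]/q[2]+p["cx"],p["fy"]*q[1]/q[2]+p["cy"]])
def save(p,n): cv2.imwrite("pics/"+n,p["color"][:,:,::-1])
def mask_axis(p,m,z):
    v,u=np.nonzero(m); P=np.array([ray(p,(a,b),z)[:2] for a,b in zip(u[::5],v[::5])])
    r=cv2.minAreaRect((P*1000).astype(np.float32)); return r
E
python3 - <<'E'
from h import *
T=capture("top");S=capture("side")
save(T,"t0.png");save(S,"s0.png")
for p,n in((T,"top"),(S,"side")):
    print(n,p["fx"],np.round(-np.array(p["R"]).T@p["t"],3))
    for k,z in(("roller",.045),("roller_neck",.045),("carrier",0),("vblocks",0),("vblocks_seat",.045),("test_bed",0),("bed_seat",.042),("keeper_hinge",.072),("keeper_tip",.14),("fitting_a",0),("hex_keys",0)):
        for d in spot_point(p,k)[:3]: print(k,np.round(d["uv"],1),round(d["p"],2),np.round(ray(p,d["uv"],z),4))
print(get_state())
E
```

```text
pics
top 360.9482853596124 [ 0.344 -0.044  1.06 ]
roller [369.7 192.5] 0.92 [ 0.5245 -0.2109  0.045 ]
roller [435.2 246.6] 0.57 [ 0.3657 -0.3892  0.045 ]
roller_neck [438.8 220.3] 0.84 [ 0.4398 -0.4049  0.045 ]
roller_neck [367.9 216.2] 0.73 [ 0.4563 -0.2027  0.045 ]
carrier [367.8 191.4] 0.57 [ 0.5359 -0.2127  0.    ]
carrier [369.6 191.4] 0.43 [ 0.5358 -0.2181  0.    ]
vblocks [221.  197.8] 0.7 [0.5259 0.2234 0.    ]
vblocks_seat [216.3 195.6] 0.63 [0.5248 0.2254 0.045 ]
vblocks_seat [299.1 192.9] 0.28 [ 0.5276 -0.0088  0.045 ]
test_bed [258.5 248. ] 0.73 [0.3758 0.1132 0.    ]
test_bed [299.8 193.1] 0.69 [ 0.5351 -0.0093  0.    ]
bed_seat [293.8 188.5] 0.84 [0.5413 0.0063 0.042 ]
bed_seat [258.9 246.5] 0.72 [0.3786 0.1058 0.042 ]
keeper_hinge [285.6 173. ] 0.89 [0.58   0.0271 0.072 ]
keeper_hinge [247.9 236.7] 0.8 [0.4048 0.1312 0.072 ]
keeper_hinge [298.7 189.4] 0.3 [ 0.5326 -0.0087  0.072 ]
keeper_tip [273.7 242.9] 0.53 [0.3834 0.0542 0.14  ]
keeper_tip [270.4 165. ] 0.5 [0.5859 0.0615 0.14  ]
fitting_a [258.4 172.3] 0.44 [0.601  0.1134 0.    ]
hex_keys [337.3 192.5] 0.74 [ 0.53
[... 965 characters left out ...]
  ]
{'clock': 1.2, 'joints': array([-1.39450981e+00,  4.93609948e-01,  1.34551363e+00,  1.60452866e-05,
        1.30249006e+00, -9.55052299e-02]), 'joint_vel': array([-0.00022259,  0.00063414, -0.00154641,  0.00125466, -0.00050788,
        0.00153686]), 'effort': array([-9.29695292e-03, -8.82043648e+01, -3.84268105e+01, -9.24648666e-04,
        8.21657995e-04,  8.41027514e-06]), 'ee_pos': array([ 0.16778863, -0.60205715,  0.40466615]), 'tcp_rot': array([ 9.90780646e-01,  1.35475872e-01,  7.30561694e-06, -1.07955974e-05]), 'wrist_force': array([ 0.25776023, -0.0182814 , -0.06933136]), 'ft_torque': array([ 0.0212166 , -0.0686863 ,  0.06942253]), 'grasp_force': 0.0, 'width': 0.9980838539877401}
```

```bash
python3 - <<'E'
import cv2
t=cv2.imread("pics/t0.png")[140:280,200:460];s=cv2.imread("pics/s0.png")[150:260,190:450]
cv2.imwrite("pics/c0.png",cv2.vconcat([cv2.resize(t,None,fx=2.35,fy=2.35,interpolation=3),cv2.resize(s,None,fx=2.35,fy=2.35,interpolation=3)]))
E
```

```text
(no output)
```

View pics/c0.png

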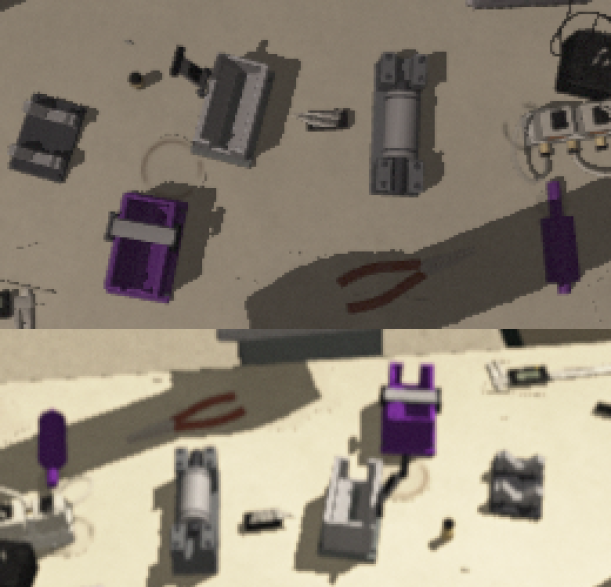

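The top crop shows the carrier with the roller at px (370,192), the real (grey) bed at (300,186) with its keeper leaning up-left, the V-blocks at (220,198) and the fitting at (257,173). The purple bed and purple roller are below them and are not used. Next I fit the poses to the silhouettes.

```bash
cat >> h.py <<'E'
from scipy.optimize import minimize
def box(x0,x1,y0,y1,z0,z1): return np.array([[x,y,z] for x in(x0,x1) for y in(y0,y1) for z in(z0,z1)])/1000.
M={"carrier":[box(-85,85,-30,30,0,59)],"vblocks":[box(-50,50,-35,35,0,8),box(-35,-21,-35,35,8,39),box(21,35,-35,35,8,39)],
"test_bed":[box(-49,63,-32,32,0,68)]}
a=np.linspace(0,2*np.pi,16)
def cyl(x0,x1,r): return np.array([[x,r*np.cos(b),r*np.sin(b)] for x in(x0,x1) for b in a])/1000.
M["roller"]=[cyl(-40,40,20),cyl(-84,-40,8),cyl(40,54,8)]
def render(p,parts,x,y,yaw,z=0,tilt=0,K=4):
    im=np.zeros((400*K//1,640*K),np.uint8);R=Ro.from_euler("ZY",[yaw,tilt]).as_matrix()
    for B in parts:
        q=np.array([proj(p,R@b+[x,y,z]) for b in B])
        cv2.fillConvexPoly(im,cv2.convexHull(((q+.5)*K-.5).round().astype(np.int32)),1)
    return im
def getmask(p,name,near,z=0.03):
    ds=[d for d in trace(p,name) if np.linalg.norm(ray(p,d["uv"],z)[:2]-near)<.06]
    return ds[0]["mask"] if ds else None
def fit(name,views,x0,z=0):
    K=4
    ms=[(p,np.kron(m.astype(np.uint8),np.ones((K,K),np.uint8))) for p,m in views if m is not None]
    def c(v): return sum((lambda r:1-(r&m).sum()/(r|m).sum())(render(p,M[name],v[0]/1000,v[1]/1000,v[2]/100,z)) for p,m in ms)
    v0=np.array([x0[0]*1000,x0[1]*1000,x0[2]*100])
    s=minimize(c,v0,method="Nelder-Mead",options=dict(initial_simplex=np.vstack([v0]+[v0+d for d in np.diag([6,6,8.])]),xatol=.1,fatol=1e-4,maxfev=150))
    return np.round([s.x[0]/1000,s.x[1]/1000,s.x[2]/100],4),round(s.fun/len(ms),3)
E
python3 - <<'E'
from h import *
T=capture("top");S=capture("side")
for n,x0 in(("carrier",(.53,-.212,-.05)),("vblocks",(.527,.226,-.2)),("test_bed",(.54,.0,-.35))):
    vs=[(p,getmask(p,n,x0[:2])) for p in(T,S)]
    for w in(vs,vs[:1],vs[1:]):
        if w[0][1] is not None: print(n,*fit(n,w,x0),[int(m.sum()) for _,m in w if m is not None])
vs=[(p,getmask(p,"roller",(.525,-.211))) for p in(T,S)]
print([fit("roller",w,(.525,-.211,-.05),.045) for w in (vs[:1],vs[1:])])
E
```

```text
carrier [ 0.5257 -0.2109 -0.0834] 0.489 [743, 599]
carrier [ 0.5254 -0.2102 -0.0994] 0.486 [743]
carrier [ 0.5306 -0.2116 -0.069 ] 0.487 [599]
vblocks [ 0.5241  0.2258 -0.3246] 0.12 [858, 551]
vblocks [ 0.5233  0.2264 -0.2983] 0.065 [858]
vblocks [ 0.5265  0.2249 -0.3743] 0.158 [551]
test_bed [ 0.5462 -0.0046 -0.3152] 0.248 [1325, 1038]
test_bed [ 0.5397 -0.0061 -0.3169] 0.216 [1325]
test_bed [ 0.552  -0.0043 -0.3441] 0.204 [1038]
[(array([ 0.5211, -0.2119, -0.104 ]), np.float64(0.198)), (array([ 0.5244, -0.2131, -0.0873]), np.float64(0.11))]
```

```bash
cat >> h.py <<'E'
def go(x,y,z,yaw):
    "grasp point target; prints rotation about tool z, then shift (cm) in the tool axes after that turn"
    s=get_state();R=Ro.from_quat(s["tcp_rot"]).as_matrix()
    cur=np.arctan2(R[1,0],R[0,0]);dy=(yaw-cur+np.pi/2)%np.pi-np.pi/2
    R2=R@Ro.from_rotvec([0,0,-dy]).as_matrix()
    d=np.array([x,y,z+.155])-s["ee_pos"]
    print("t",round(s["clock"],2),"turn z",round(-dy,3),"dp",np.round(R2.T@d*100,2),"tilt",np.round(R[2],3),"F",np.round(s["wrist_force"],1),"w",round(s["width"],3),"g",s["grasp_force"],"j6",round(s["joints"][5],2))
E
python3 - <<'E'
from h import *
T=capture("top");S=capture("side")
vs=[]
for p in(T,S):
    a,b=getmask(p,"carrier",(.525,-.211)),getmask(p,"roller",(.525,-.211)); vs.append((p,(a|b) if a is not None else None))
for w in(vs,vs[:1],vs[1:]): print(fit("carrier",w,(.526,-.211,-.09)))
# bed: overlay fit
o=[]
for p,n in((T,"t"),(S,"s")):
    im=p["color"][:,:,::-1].copy();m=getmask(p,"test_bed",(.54,0));im=cv2.resize(im,None,fx=4,fy=4,interpolation=2)
    for B,c in((box(-49,63,-32,32,68,68),(0,0,255)),(box(-44,58,-24,24,68,68),(0,255,255)),(box(-49,63,-32,32,0,0),(0,255,0))):
        R=Ro.from_euler("Z",-.32).as_matrix();q=np.array([proj(p,R@b+[.543,-.001,0]) for b in B[::2]])[[0,1,3,2]]
        cv2.polylines(im,[((q+.5)*4).astype(int)],True,c,1)
    im[cv2.morphologyEx(np.kron(m.astype(np.uint8),np.ones((4,4),np.uint8)),cv2.MORPH_GRADIENT,np.ones((3,3)))>0]=(255,0,0)
    u,v=proj(p,(.543,0,.03)).astype(int)*4; o.append(im[v-190:v+190,u-190:u+190])
cv2.imwrite("pics/bed.png",cv2.hconcat(o))
go(.525,-.212,.2,-.09)
E
```

```text
(array([ 0.5266, -0.2111, -0.0816]), np.float64(0.147))
(array([ 0.5267, -0.2096, -0.0877]), np.float64(0.129))
(array([ 0.528 , -0.2111, -0.0722]), np.float64(0.157))
t 2.1 turn z 0.362 dp [ 32.07 -42.06   4.97] tilt [-0.  0. -1.] F [-0.7  0.3  0.3] w 1.002 g 0.0 j6 -0.1
```

View pics/bed.png

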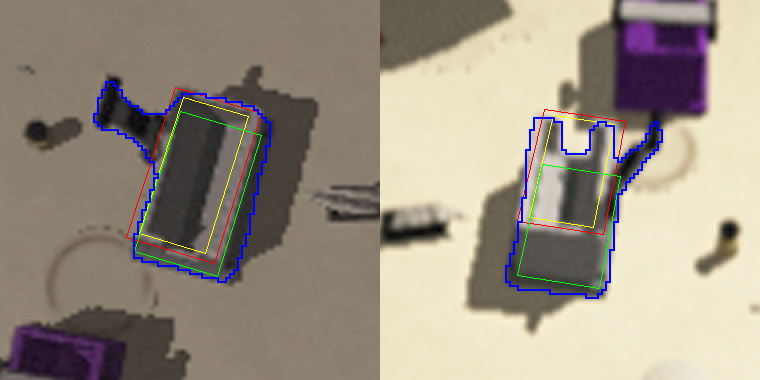

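The bed overlay shows the true rim about 2–3 px toward −y of my outline, at top px ≈ (301,187), so I'll refine that later. Now I move above the roller.

```bash
python3 -m pendant '{"dp":[[0,0,0],[0,0,0],[0,0,0],[2.5,-3.5,0],[2.5,-3.5,0],[2.5,-3.5,0],[2.5,-3.5,0],[2.5,-3.5,0],[2.5,-3.5,0],[2.5,-3.5,0],[2.5,-3.5,0.5],[2.5,-3.5,0.5],[2.5,-3.5,1],[2.5,-3.5,1],[2.5,-3.5,1],[2,0,1],[0,0,0]],"rotation":[[0,0,0.12],[0,0,0.12],[0,0,0.12],[0,0,0],[0,0,0],[0,0,0],[0,0,0],[0,0,0],[0,0,0],[0,0,0],[0,0,0],[0,0,0],[0,0,0],[0,0,0],[0,0,0],[0,0,0],[0,0,0]],"grip":[1,1,1,1,1,1,1,1,1,1,1,1,1,1,1,1,1]}' 60; python3 -c "
from h import *
go(.525,-.212,.045,-.087)"
```

```text
clock: 3.8
ee_pos: [0.5253, -0.2109, 0.3536]
tcp_rot: [0.999, -0.043, -0.0, -0.0]
wrist_force: [0.0, 0.0, -0.5]
width: 1.004
grasp_force: 0.0
t 3.8 turn z 0.001 dp [-0.02  0.12 15.36] tilt [-0. -0. -1.] F [ 0.   0.  -0.5] w 1.004 g 0.0 j6 1.17
```

```bash
python3 -m pendant '{"dp":[[0,0.1,3],[0,0,3],[0,0,3],[0,0,2.5],[0,0,2],[0,0,1.5],[0,0,0.3],[0,0,0],[0,0,0],[0,0,0],[0,0,0],[0,0,0],[0,0,0],[0,0,0],[0,0,0]],"rotation":[[0,0,0],[0,0,0],[0,0,0],[0,0,0],[0,0,0],[0,0,0],[0,0,0],[0,0,0],[0,0,0],[0,0,0],[0,0,0],[0,0,0],[0,0,0],[0,0,0],[0,0,0]],"grip":[1,1,1,1,1,1,1,1,-1,-1,-1,-1,-1,-1,-1]}' 60; python3 -c "
from h import *
go(.525,-.212,.045,-.087)"
```

```text
clock: 5.3
ee_pos: [0.5236, -0.2129, 0.2025]
tcp_rot: [0.999, -0.044, 0.0, 0.0]
wrist_force: [-1.5, 0.1, 9.7]
width: 0.446
grasp_force: 58.9
t 5.3 turn z -0.001 dp [ 0.13 -0.1   0.25] tilt [ 0.001  0.    -1.   ] F [-1.5  0.1  9.7] w 0.446 g 58.93985152244568 j6 1.17
```

```bash
python3 -m pendant '{"dp":[[0,0,-0.5],[0,0,-1],[0,0,-2],[0,0,-3],[0,0,-3],[0,0,-3],[0,0,-3],[0,0,-3],[0,0,-1.5],[0,0,0]],"rotation":[[0,0,0],[0,0,0],[0,0,0],[0,0,0],[0,0,0],[0,0,0],[0,0,0],[0,0,0],[0,0,0],[0,0,0]],"grip":[-1,-1,-1,-1,-1,-1,-1,-1,-1,-1]}' 60; python3 - <<'E'
from h import *
T=capture("top");S=capture("side")
s=get_state();z=s["ee_pos"][2]-.155
for p in(T,S):
    m=getmask(p,"roller",s["ee_pos"][:2],z)
    if m is not None: print(m.sum(),fit("roller",[(p,m)],(.525,-.211,-.09),z))
# bed refined: slot, plate, keeper
def bedparts(v):
    x,y,yaw,px0,px1,py,k=v
    c,s_=np.cos(k),np.sin(k)
    def kp(B): # keeper local: u along bar from hinge toward -y, w thickness
        return np.array([[b[0],.037-b[1]*c+b[2]*s_*0-(-b[2])*0 - b[2]*s_*-1,.072+b[1]*s_+b[2]*c] for b in B])
    return [box(px0,px1,-py,py,0,5),box(-44,63,-32,32,0,68),box(-49,-44,-32,-12,0,68),box(-49,-44,12,32,0,68),kp(box(12,32,0,70,-3,3)),kp(box(5,39,66,76,-5,5))]
vs=[(p,getmask(p,"test_bed",(.54,0))) for p in(T,S)]
K=4;ms=[(p,np.kron(m.astype(np.uint8),np.ones((K,K),np.uint8))) for p,m in vs if m is not None]
sc=np.array([1e-3,1e-3,1e-2,1,1,1,1e-2])
for w in(ms,ms[:1],ms[1:]):
    f=lambda q:sum((lambda r:1-(r&m).sum()/(r|m).sum())(render(p,bedparts(q*sc),*(q*sc)[:3])) for p,m in w)
    v0=np.array([.541,-.005,-.32,-60,70,38,1.9])/sc
    r=minimize(f,v0,method="Nelder-Mead",options=dict(initial_simplex=np.vstack([v0]+[v0+d for d in np.diag([4,4,6,6,6,4,10.])]),maxfev=500,xatol=.1,fatol=1e-4))
    print(np.round(r.x*sc,4),round(r.fun/len(w),3))
go(.524,.226,.2,-.31)
E
```

```text
clock: 6.3
ee_pos: [0.5236, -0.2129, 0.4044]
tcp_rot: [0.999, -0.044, 0.002, 0.001]
wrist_force: [0.1, 0.0, -2.4]
width: 0.451
grasp_force: 60.6
186 (array([ 0.5235, -0.2113, -0.0225]), np.float64(0.77))
386 (array([ 0.5304, -0.2137, -0.0542]), np.float64(0.205))
[ 5.44300e-01 -5.00000e-03 -2.97500e-01 -5.55213e+01  7.01033e+01
  3.86217e+01  1.92570e+00] 0.086
[ 5.43700e-01 -5.40000e-03 -2.83700e-01 -5.51222e+01  6.94567e+01
  3.72810e+01  1.93880e+00] 0.058
[ 5.47200e-01 -5.90000e-03 -3.10700e-01 -6.07437e+01  6.73691e+01
  3.91944e+01  1.91160e+00] 0.101
t 6.6 turn z 0.222 dp [-13.3  -41.81   4.6 ] tilt [-0.002 -0.001 -1.   ] F [ 0.9 -1.3 -1.4] w 0.448 g 60.609025955200195 j6 1.17
```

```bash
python3 -m pendant '{"dp":[[0,0,0],[0,0,0],[-0.5,-1.5,0],[-1,-3,0],[-1.1,-3.5,0],[-1.1,-3.5,0],[-1.1,-3.5,0],[-1.1,-3.5,0],[-1.1,-3.5,0],[-1.1,-3.5,0],[-1.1,-3.5,0],[-1.1,-3.5,0],[-1.1,-3.5,0],[-1.1,-3.5,0],[-1.1,-2.3,0],[0,0,3],[0,0,3],[0,0,3],[0,0,3],[0,0,2]],"rotation":[[0,0,0.11],[0,0,0.11],[0,0,0],[0,0,0],[0,0,0],[0,0,0],[0,0,0],[0,0,0],[0,0,0],[0,0,0],[0,0,0],[0,0,0],[0,0,0],[0,0,0],[0,0,0],[0,0,0],[0,0,0],[0,0,0],[0,0,0],[0,0,0]],"grip":[-1,-1,-1,-1,-1,-1,-1,-1,-1,-1,-1,-1,-1,-1,-1,-1,-1,-1,-1,-1]}' 60; python3 - <<'E'
from h import *
T=capture("top");S=capture("side")
go(.521,.227,.045,-.315)
for p in(T,S):
    u,v=proj(p,(.524,.226,.06)).astype(int); o=cv2.resize(p["color"][v-45:v+45,u-45:u+45,::-1],None,fx=4,fy=4,interpolation=2); 
    L=[o] if p is T else L+[o]
cv2.imwrite("pics/v1.png",cv2.hconcat(L))
E
```

```text
clock: 8.6
ee_pos: [0.5195, 0.227, 0.2594]
tcp_rot: [0.988, -0.152, -0.001, 0.001]
wrist_force: [-0.7, 0.2, -2.9]
width: 0.447
grasp_force: 60.9
t 8.7 turn z 0.009 dp [ 0.19 -0.09  5.89] tilt [-0.005  0.003 -1.   ] F [ 0.2 -0.7 -1.9] w 0.448 g 60.8539080619812 j6 2.18
```

View pics/v1.png

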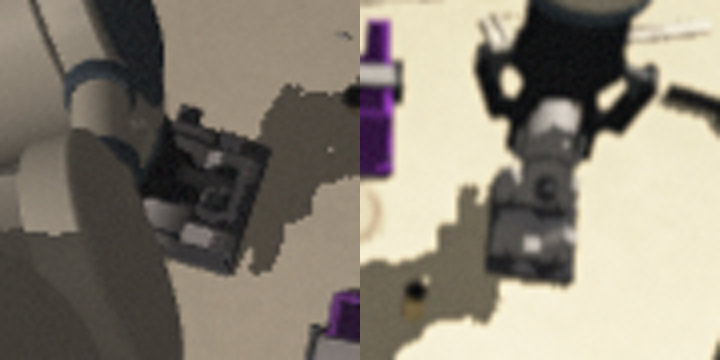

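The side view shows the roller above the V-blocks, well aligned with the groove. I'll lower it in small steps and watch the force.

```bash
python3 -m pendant '{"dp":[[0.2,-0.1,1.5],[0,0,1.5],[0,0,1],[0,0,0.7],[0,0,0.4],[0,0,0.2],[0,0,0.1],[0,0,0]],"rotation":[[0,0,0.01],[0,0,0],[0,0,0],[0,0,0],[0,0,0],[0,0,0],[0,0,0],[0,0,0]],"grip":[-1,-1,-1,-1,-1,-1,-1,-1]}' 60; python3 -c "
from h import *
go(.521,.227,.045,-.315)"
```

```text
clock: 9.5
ee_pos: [0.523, 0.2271, 0.2079]
tcp_rot: [0.987, -0.158, 0.0, -0.0]
wrist_force: [1.5, -0.5, -2.7]
width: 0.45
grasp_force: 60.9
t 9.5 turn z -0.003 dp [-0.19  0.07  0.79] tilt [ 0. -0. -1.] F [ 1.5 -0.5 -2.7] w 0.45 g 60.94846487045288 j6 2.19
```

```bash
python3 -m pendant '{"dp":[[-0.1,0,0.2],[0,0,0.1],[0,0,0.1],[0,0,0]],"rotation":[[0,0,0],[0,0,0],[0,0,0],[0,0,0]],"grip":[-1,-1,-1,-1]}' 60; python3 -c "
from h import *
go(.521,.227,.045,-.315);print(get_state()['ft_torque'])"
python3 -m pendant '{"dp":[[0,0,0.1],[0,0,0.05],[0,0,0]],"rotation":[[0,0,0],[0,0,0],[0,0,0]],"grip":[-1,-1,-1]}' 60; python3 -c "
from h import *
go(.521,.227,.045,-.315);print(get_state()['ft_torque'])"
```

```text
clock: 9.9
ee_pos: [0.5219, 0.2273, 0.2036]
tcp_rot: [0.987, -0.158, -0.0, 0.0]
wrist_force: [-0.5, -0.4, -2.2]
width: 0.448
grasp_force: 60.9
t 9.9 turn z -0.003 dp [-0.08  0.06  0.36] tilt [-0.  0. -1.] F [-0.5 -0.4 -2.2] w 0.448 g 60.94962000846863 j6 2.19
[-0.070905    0.07771093  0.01408633]
clock: 10.2
ee_pos: [0.5219, 0.2273, 0.2029]
tcp_rot: [0.987, -0.158, 0.0, -0.0]
wrist_force: [-2.8, -3.6, 13.8]
width: 0.449
grasp_force: 63.0
t 10.2 turn z -0.003 dp [-0.08  0.06  0.29] tilt [ 0.001 -0.    -1.   ] F [-2.8 -3.6 13.8] w 0.449 g 62.97130107879639 j6 2.19
[-0.29247954  0.66506351  0.24354395]
```

```bash
python3 -m pendant '{"dp":[[0,0.05,0],[0,0,0],[0,0,0],[0,0,0]],"rotation":[[0,0,0],[0,0,0],[0,0,0],[0,0,0]],"grip":[-1,-1,-1,-1]}' 20; python3 -c "
from h import *
go(.521,.227,.045,-.315)"
```

```text
clock: 10.6
ee_pos: [0.5219, 0.2271, 0.2029]
tcp_rot: [0.987, -0.158, 0.0, -0.0]
wrist_force: [-2.1, 1.6, 12.0]
width: 0.443
grasp_force: 62.3
t 10.6 turn z -0.003 dp [-0.08  0.04  0.29] tilt [ 0.001 -0.001 -1.   ] F [-2.1  1.6 12. ] w 0.443 g 62.33892560005188 j6 2.19
```

```bash
python3 -m pendant '{"dp":[[0,0,0],[0,0,0],[0,0,0],[0,0,0],[0,0,0],[0,0,0],[0,0,0],[0,0,-1],[0,0,-3],[0,0,-4],[0,0,-4],[0,0,-4],[0,4,0],[0,5,0],[0,5,0],[0,5,0],[0,0,0]],"rotation":[[0,0,0],[0,0,0],[0,0,0],[0,0,0],[0,0,0],[0,0,0],[0,0,0],[0,0,0],[0,0,0],[0,0,0],[0,0,0],[0,0,0],[0,0,0],[0,0,0],[0,0,0],[0,0,0],[0,0,0]],"grip":[0.5,1,1,1,1,1,1,1,1,1,1,1,1,1,1,1,1]}'; python3 - <<'E'
from h import *
T=capture("top");S=capture("side");vs=[]
for p in(T,S):
    m=getmask(p,"roller",(.523,.226),.045); vs.append((p,m))
for w in(vs,vs[:1],vs[1:]):
    if w[0][1] is not None: print(fit("roller",w,(.523,.226,-.31),.045))
    for p,_ in w[:1]: print([np.round(ray(p,d["uv"],.045),4) for k in("roller","roller_neck") for d in spot_point(p,k)])
L=[]
for p in(T,S):
    u,v=proj(p,(.5,.23,.06)).astype(int);L.append(cv2.resize(p["color"][v-45:v+45,u-45:u+45,::-1],None,fx=4,fy=4,interpolation=2))
cv2.imwrite("pics/v2.png",cv2.hconcat(L))
go(.46,.246,.045,-.315)
E
```

```text
clock: 12.3
ee_pos: [0.4604, 0.0424, 0.3629]
tcp_rot: [0.987, -0.161, -0.0, 0.001]
wrist_force: [-0.1, 0.7, 0.3]
width: 0.998
grasp_force: 0.0
[array([ 0.3604, -0.3888,  0.045 ]), array([ 0.4383, -0.397 ,  0.045 ])]
[array([ 0.3604, -0.3888,  0.045 ]), array([ 0.4383, -0.397 ,  0.045 ])]
[array([ 0.395 , -0.4053,  0.045 ]), array([0.4513, 0.2397, 0.045 ]), array([0.5294, 0.2338, 0.045 ]), array([0.5296, 0.2196, 0.045 ]), array([ 0.4625, -0.3956,  0.045 ]), array([0.4409, 0.2521, 0.045 ])]
t 12.8 turn z -0.002 dp [ -6.39 -18.84  16.21] tilt [-0. -0. -1.] F [-0.1  0.3 -0.6] w 1.0 g 0.0 j6 1.86
```

View pics/v2.png

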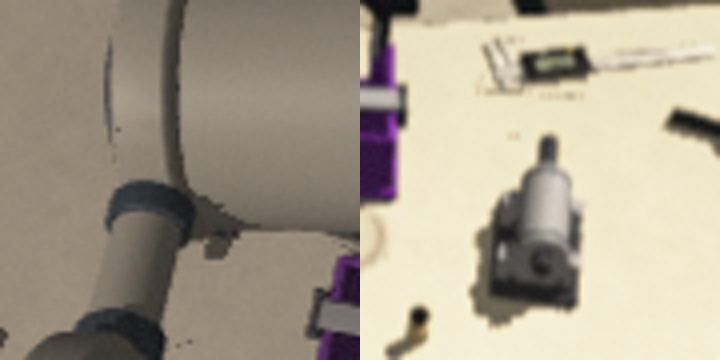

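The side view shows the roller seated in the V-blocks, with the long neck toward the robot at crop (548,140). The top view is blocked by the arm, so I'll clear it and measure the roller's position along its axis.

```bash
python3 -m pendant '{"dp":[[0,4,0],[0,4,0],[0,4,0],[0,4,0],[0,0,0]],"rotation":[[0,0,0],[0,0,0],[0,0,0],[0,0,0],[0,0,0]],"grip":[1,1,1,1,1]}'; cat > m.py <<'E'
from h import *
import sys
x,y,yaw,z=map(float,sys.argv[1:5])
T=capture("top");S=capture("side");vs=[];L=[]
for p in(T,S):
    for k in("roller","roller_neck"):
        m=getmask(p,k,(x,y),z)
        if m is not None: break
    vs.append((p,m))
for w in(vs,vs[:1],vs[1:]):
    if w[0][1] is not None: print(fit("roller",w,(x,y,yaw),z),w[0][1].sum())
for p in (T,S):
    print([np.round(ray(p,d["uv"],z),4).tolist() for k in("roller","roller_neck") for d in spot_point(p,k) if np.linalg.norm(ray(p,d["uv"],z)[:2]-[x,y])<.12])
    u,v=proj(p,(x,y,z)).astype(int);L.append(cv2.resize(p["color"][v-45:v+45,u-45:u+45,::-1],None,fx=4,fy=4,interpolation=2))
cv2.imwrite("pics/%s.png"%sys.argv[5],cv2.hconcat(L))
E
python3 m.py .5246 .2262 -.31 .045 v3;  python3 -c "
from h import *
go(.46,.246,.045,-.315)"
```

```text
clock: 13.3
ee_pos: [0.4114, -0.1086, 0.3622]
tcp_rot: [0.987, -0.16, 0.0, 0.0]
wrist_force: [0.2, 0.3, 0.2]
width: 1.0
grasp_force: 0.0
(array([ 0.5224,  0.227 , -0.2955]), np.float64(0.152)) 522
(array([ 0.5206,  0.2278, -0.2945]), np.float64(0.102)) 522
(array([ 0.5261,  0.2247, -0.2871]), np.float64(0.19)) 307
[[0.518, 0.2292, 0.045], [0.4596, 0.2479, 0.045]]
[[0.5188, 0.226, 0.045], [0.4502, 0.245, 0.045]]
t 13.7 turn z -0.002 dp [ -6.35 -34.82  16.22] tilt [-0. -0. -1.] F [-0.1 -0.6 -0.1] w 1.001 g 0.0 j6 1.5
```

```bash
python3 -m pendant '{"dp":[[0,-1,0],[-0.4,-3,0],[-0.6,-4,0],[-0.6,-4,0],[-0.6,-4,0],[-0.6,-4,0],[-0.6,-4,0],[-0.6,-4,0],[-0.6,-3.5,0],[-0.5,-2,2],[0,0,3],[0,0,3],[0,0,0]],"rotation":[[0,0,-0.02],[0,0,0],[0,0,0],[0,0,0],[0,0,0],[0,0,0],[0,0,0],[0,0,0],[0,0,0],[0,0,0],[0,0,0],[0,0,0],[0,0,0]],"grip":[1,1,1,1,1,1,1,1,1,1,1,1,1]}' 20; python3 -c "
from h import *
go(.4601,.2458,.045,-.295)"
```

```text
clock: 15.0
ee_pos: [0.4607, 0.2303, 0.2794]
tcp_rot: [0.989, -0.148, -0.003, 0.001]
wrist_force: [0.5, 0.1, 0.8]
width: 0.997
grasp_force: 0.0
t 15.0 turn z -0.001 dp [-0.47 -1.49  7.93] tilt [-0.005  0.003 -1.   ] F [0.5 0.1 0.8] w 0.997 g 0.0 j6 2.21
```

```bash
python3 -m pendant '{"dp":[[-0.5,-1.5,0],[0,0,2],[0,0,2.5],[0,0,2],[0,0,1],[0,0,0.4],[0,0,0]],"rotation":[[0,0,0],[0,0,0],[0,0,0],[0,0,0],[0,0,0],[0,0,0],[0,0,0]],"grip":[1,1,1,1,1,1,1]}' 20; python3 -c "
from h import *
go(.4601,.2458,.045,-.295)"
python3 -m pendant '{"dp":[[0,0,0],[0,0,0],[0,0,0],[0,0,0],[0,0,0],[0,0,0],[0,0,0],[0,0,0],[0,0,0],[0,0,0]],"rotation":[[0,0,0],[0,0,0],[0,0,0],[0,0,0],[0,0,0],[0,0,0],[0,0,0],[0,0,0],[0,0,0],[0,0,0]],"grip":[0.3,0,-0.3,-0.4,-0.5,-1,-1,-1,-1,-1]}' 20; python3 -c "
from h import *
go(.4601,.2458,.045,-.295)"
```

```text
clock: 15.7
ee_pos: [0.462, 0.2458, 0.2038]
tcp_rot: [0.989, -0.148, 0.0, -0.0]
wrist_force: [-0.1, -0.5, 0.4]
width: 0.996
grasp_force: 0.0
t 15.7 turn z -0.003 dp [-0.18  0.06  0.38] tilt [ 0.001 -0.001 -1.   ] F [-0.1 -0.5  0.4] w 0.996 g 0.0 j6 2.24
clock: 16.7
ee_pos: [0.4618, 0.2454, 0.2032]
tcp_rot: [0.989, -0.149, 0.0, -0.0]
wrist_force: [-0.8, 1.1, 1.7]
width: 0.178
grasp_force: 21.4
t 16.7 turn z -0.003 dp [-0.17  0.01  0.32] tilt [ 0. -0. -1.] F [-0.8  1.1  1.7] w 0.178 g 21.379128992557526 j6 2.24
```

```bash
python3 -m pendant '{"dp":[[0,0,0],[0,0,0],[0,0,0],[0,0,-0.3],[0,0,-0.5],[0,0,-1],[0,0,-2],[0,0,-3],[0,0,-3],[0,0,-3],[0,0,-2.2],[0,0,0],[0,0,0]],"rotation":[[0,0,0],[0,0,0],[0,0,0],[0,0,0],[0,0,0],[0,0,0],[0,0,0],[0,0,0],[0,0,0],[0,0,0],[0,0,0],[0,0,0],[0,0,0]],"grip":[-1,-1,-1,-1,-1,-1,-1,-1,-1,-1,-1,-1,-1]}' 120; python3 - <<'E'
from h import *
T=capture("top");S=capture("side");s=get_state()
go(.4601+.022,.2458-.232,.195,-.295)
print(s["ee_pos"],s["ft_torque"])
z=s["ee_pos"][2]-.158;c=(.5248,.2262)
L=[]
for p in(T,S):
    u,v=proj(p,(*c,z)).astype(int);u=min(max(u,45),595);o=cv2.resize(p["color"][v-45:v+45,u-45:u+45,::-1],None,fx=4,fy=4,interpolation=2)
    L.append(o)
    m=getmask(p,"roller",c,z)
    if m is None: continue
    K=4;mk=np.kron(m.astype(np.uint8),np.ones((K,K),np.uint8))
    best=max(((lambda r:(r&mk).sum()/(r|mk).sum())(render(p,M["roller"][:1]+M["roller"][2:],s["ee_pos"][0]+.066*np.cos(-.3)*np.cos(t),s["ee_pos"][1]-.066*.2955,z-.066*np.sin(t),-.3,t)),t) for t in np.arange(-.2,.5,.025))
    print(m.sum(),best)
cv2.imwrite("pics/n1.png",cv2.hconcat(L))
E
```

```text
clock: 18.0
ee_pos: [0.4615, 0.2453, 0.3535]
tcp_rot: [0.989, -0.149, 0.0, -0.0]
wrist_force: [1.2, 0.1, -2.2]
width: 0.143
grasp_force: 117.3
t 18.1 turn z -0.003 dp [ 8.71 21.54  0.24] tilt [-0.001  0.001 -1.   ] F [-0.2 -0.4 -2.2] w 0.14 g 117.33776450157166 j6 2.24
[0.46135332 0.24520596 0.3523369 ] [0.05505089 0.16493415 0.02428881]
641 (np.float64(0.0), np.float64(0.4749999999999998))
434 (np.float64(0.0), np.float64(0.4749999999999998))
```

View pics/n1.png

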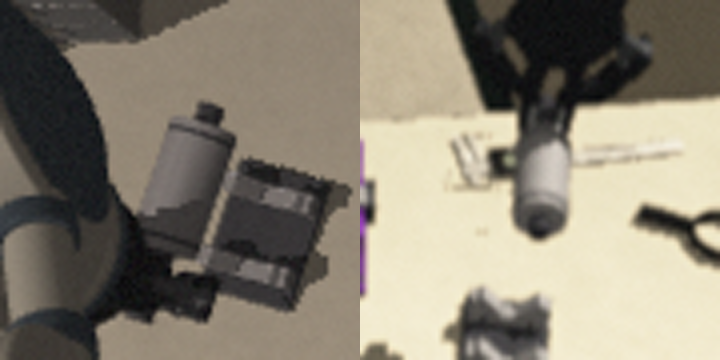

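The roller is held by the neck and close to level, in the top crop at (185,185) and the side crop at (545,185). I'll carry it over the bed and measure the tilt there.

```bash
python3 -m pendant '{"dp":[[0.4,1,0],[0.8,2,0],[1,2.5,0],[1,2.5,0],[1,2.5,0],[1,2.5,0],[1,2.5,0],[1,2.5,0],[0.9,2,0],[0.6,1.5,0],[0,0,0],[0,0,0]],"rotation":[[0,0,0],[0,0,0],[0,0,0],[0,0,0],[0,0,0],[0,0,0],[0,0,0],[0,0,0],[0,0,0],[0,0,0],[0,0,0],[0,0,0]],"grip":[-1,-1,-1,-1,-1,-1,-1,-1,-1,-1,-1,-1]}' 120; cat > tilt.py <<'E'
from h import *
import sys
T=capture("top");S=capture("side");s=get_state();L=[]
e=s["ee_pos"];yaw=-.297;z=e[2]-.158
parts=M["roller"][:1]+M["roller"][2:];K=4;ms=[]
for p in(T,S):
    c=e[:2]+.066*np.array([np.cos(yaw),np.sin(yaw)])
    ds=[d for d in trace(p,"roller") if np.linalg.norm(ray(p,d["uv"],z)[:2]-c)<.06]
    print([(round(d["p"],2),int(d["mask"].sum()),np.round(ray(p,d["uv"],z)[:2],3)) for d in ds],c)
    ms.append((p,np.kron(ds[0]["mask"].astype(np.uint8),np.ones((K,K),np.uint8)) if ds else None))
    u,v=proj(p,(*c,z)).astype(int);L.append((p,u,v))
sc=np.array([1e-3,1e-3,1e-2,1e-2,1e-3])
for w in(ms,ms[:1],ms[1:]):
    w=[q for q in w if q[1] is not None]
    if not w: continue
    def pos(q):
        a,h,t,dz=q[0]*1e-3,q[2]*1e-2,q[3]*1e-2,0
        n=q[1]*1e-3
        R=Ro.from_euler("ZY",[h,t]).as_matrix();o=np.array([e[0],e[1],z])+R@[.066+a,n,0]
        return o,h,t
    def f(q):
        o,h,t=pos(q)
        return sum((lambda r:1-(r&m).sum()/max(1,(r|m).sum()))(render(p,parts,o[0],o[1],h,o[2],t)) for p,m in w)
    v0=np.array([0,0,yaw*100,5.])
    r=minimize(f,v0,method="Nelder-Mead",options=dict(initial_simplex=np.vstack([v0]+[v0+d for d in np.diag([4,4,6,8.])]),maxfev=200,xatol=.1,fatol=1e-4))
    print("a,n mm; yaw,tilt*100",np.round(r.x,2),"origin",np.round(pos(r.x)[0],4),round(r.fun/len(w),3))
ims=[]
for p,u,v in L:
    u=min(max(u,45),594);ims.append(cv2.resize(p["color"][v-45:v+45,u-45:u+45,::-1],None,fx=4,fy=4,interpolation=2))
cv2.imwrite("pics/%s.png"%sys.argv[1],cv2.hconcat(ims))
go(.4601+.022,.2458-.232,.195,-.295)
E
python3 tilt.py b1
```

```text
clock: 19.4
ee_pos: [0.4815, 0.0139, 0.3528]
tcp_rot: [0.989, -0.149, -0.0, -0.0]
wrist_force: [0.1, 0.8, -1.7]
width: 0.143
grasp_force: 117.4
[] [ 0.54463766 -0.00465629]
[(0.72, 435, array([ 0.546, -0.008]))] [ 0.54463766 -0.00465629]
a,n mm; yaw,tilt*100 [ -3.58  -1.84 -28.69   0.89] origin [ 0.5409 -0.0048  0.1944] 0.11
a,n mm; yaw,tilt*100 [ -3.58  -1.84 -28.69   0.89] origin [ 0.5409 -0.0048  0.1944] 0.11
t 19.6 turn z -0.002 dp [0.08 0.09 0.31] tilt [-0.  0. -1.] F [ 0.3  0.6 -2.8] w 0.142 g 117.42074131965637 j6 1.77
```

View pics/b1.png

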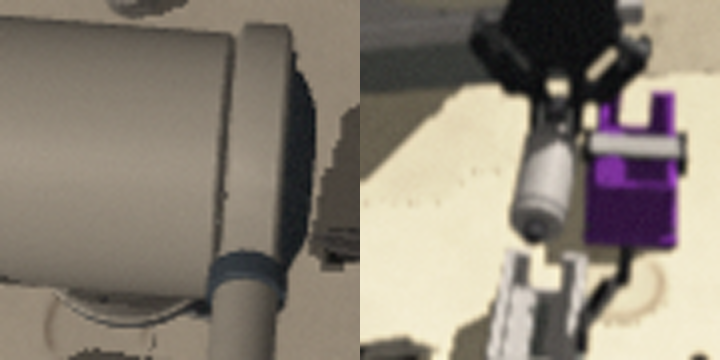

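The side view shows the roller level over the bed, pointing along the trough, crop (545,190). I'll lower it to just above the walls and measure again.

```bash
python3 -m pendant '{"dp":[[0.3,0.1,0.5],[0,0,1],[0,0,1.5],[0,0,2],[0,0,2],[0,0,1.5],[0,0,0.5],[0,0,0],[0,0,0]],"rotation":[[0,0,0],[0,0,0],[0,0,0],[0,0,0],[0,0,0],[0,0,0],[0,0,0],[0,0,0],[0,0,0]],"grip":[-1,-1,-1,-1,-1,-1,-1,-1,-1]}' 120; python3 tilt.py b2;python3 -c "
from h import *
go(.4845,.0133,.045,-.295)"
```

```text
clock: 20.5
ee_pos: [0.4845, 0.0125, 0.2635]
tcp_rot: [0.989, -0.149, 0.0, -0.0]
wrist_force: [-0.9, -0.1, -2.3]
width: 0.143
grasp_force: 117.4
[] [ 0.54767919 -0.00684464]
[(0.58, 410, array([ 0.543, -0.   ]))] [ 0.54767919 -0.00684464]
a,n mm; yaw,tilt*100 [ -7.47   0.88 -32.31   4.75] origin [ 0.5403 -0.0053  0.103 ] 0.14
a,n mm; yaw,tilt*100 [ -7.47   0.88 -32.31   4.75] origin [ 0.5403 -0.0053  0.103 ] 0.14
t 20.7 turn z -0.003 dp [-0.26 -0.06 -8.63] tilt [ 0.001 -0.    -1.   ] F [-0.6  0.9 -2. ] w 0.147 g 117.42051601409912 j6 1.77
t 20.7 turn z -0.003 dp [-0.03 -0.08  6.38] tilt [ 0.001 -0.    -1.   ] F [-0.6  0.9 -2. ] w 0.147 g 117.42051601409912 j6 1.77
```

View pics/b2.png

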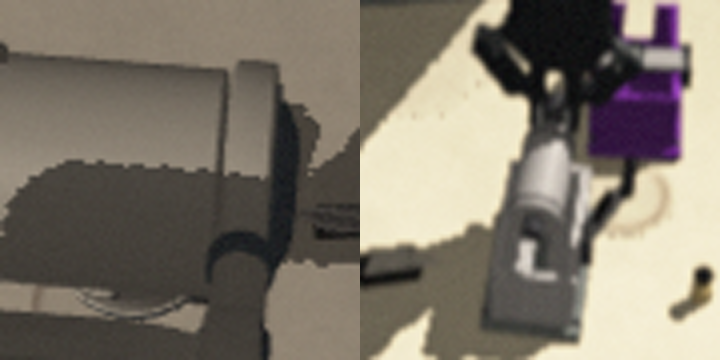

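```bash
python3 -m pendant '{"dp":[[0,-0.1,1],[0,0,0.6],[0,0,0.3],[0,0,0.3],[0,0,0.2],[0,0,0.1],[0,0,0]],"rotation":[[0,0,0],[0,0,0],[0,0,0],[0,0,0],[0,0,0],[0,0,0],[0,0,0]],"grip":[-1,-1,-1,-1,-1,-1,-1]}' 120; python3 -c "
from h import *
go(.4845,.0133,.045,-.295);print(get_state()['ft_torque'])"
python3 -m pendant '{"dp":[[0,0,0.3],[0,0,0.3],[0,0,0.2],[0,0,0]],"rotation":[[0,0,0],[0,0,0],[0,0,0],[0,0,0]],"grip":[-1,-1,-1,-1]}' 120; python3 -c "
from h import *
go(.4845,.0133,.045,-.295);print(get_state()['ft_torque'])"
```

```text
clock: 21.4
ee_pos: [0.4846, 0.0134, 0.2381]
tcp_rot: [0.989, -0.149, -0.0, -0.0]
wrist_force: [-0.4, 0.3, -2.6]
width: 0.146
grasp_force: 117.4
t 21.4 turn z -0.003 dp [-0.01  0.02  3.81] tilt [-0.  0. -1.] F [-0.4  0.3 -2.6] w 0.146 g 117.41972923278809 j6 1.77
[ 0.02753623  0.152031   -0.01521455]
clock: 21.8
ee_pos: [0.4845, 0.0134, 0.2299]
tcp_rot: [0.989, -0.149, -0.0, 0.0]
wrist_force: [0.6, -0.9, -1.5]
width: 0.145
grasp_force: 117.4
t 21.8 turn z -0.003 dp [0.   0.01 2.99] tilt [-0.  0. -1.] F [ 0.6 -0.9 -1.5] w 0.145 g 117.41998672485352 j6 1.77
[0.07010912 0.13755164 0.03021186]
```

```bash
python3 -m pendant '{"dp":[[0,0,0.6],[0,0,0.6],[0,0,0.4],[0,0,0.3],[0,0,0.2],[0,0,0.1],[0,0,0]],"rotation":[[0,0,0],[0,0,0],[0,0,0],[0,0,0],[0,0,0],[0,0,0],[0,0,0]],"grip":[-1,-1,-1,-1,-1,-1,-1]}' 120; python3 -c "
from h import *
go(.4845,.0133,.045,-.295);print(get_state()['ft_torque'])"
python3 -m pendant '{"dp":[[0,0,0.1],[0,0,0.1],[0,0,0]],"rotation":[[0,0,0],[0,0,0],[0,0,0]],"grip":[-1,-1,-1]}' 120; python3 -c "
from h import *
go(.4845,.0133,.045,-.295);print(get_state()['ft_torque'])"
```

```text
clock: 22.5
ee_pos: [0.4846, 0.0134, 0.2081]
tcp_rot: [0.989, -0.149, -0.0, 0.0]
wrist_force: [-0.8, -0.0, -2.8]
width: 0.143
grasp_force: 117.4
t 22.5 turn z -0.003 dp [-0.01  0.02  0.81] tilt [-0.  0. -1.] F [-0.8 -0.  -2.8] w 0.143 g 117.41990804672241 j6 1.77
[0.03964491 0.17997011 0.01385805]
clock: 22.8
ee_pos: [0.4846, 0.0134, 0.2062]
tcp_rot: [0.989, -0.149, 0.0, -0.0]
wrist_force: [-0.8, 1.0, -2.5]
width: 0.141
grasp_force: 117.4
t 22.8 turn z -0.003 dp [-0.01  0.02  0.62] tilt [ 0. -0. -1.] F [-0.8  1.  -2.5] w 0.141 g 117.41977214813232 j6 1.77
[ 0.04272316  0.15448065 -0.03798439]
```

```bash
python3 -m pendant '{"dp":[[0,0,0.1],[0,0,0.1],[0,0,0]],"rotation":[[0,0,0],[0,0,0],[0,0,0]],"grip":[-1,-1,-1]}' 120; python3 -c "
from h import *
go(.4845,.0133,.045,-.295);print(get_state()['ft_torque'])"
python3 -m pendant '{"dp":[[0,0,0.1],[0,0,0.1],[0,0,0]],"rotation":[[0,0,0],[0,0,0],[0,0,0]],"grip":[-1,-1,-1]}' 120; python3 -c "
from h import *
go(.4845,.0133,.045,-.295);print(get_state()['ft_torque'])"
```

```text
clock: 23.1
ee_pos: [0.4846, 0.0134, 0.204]
tcp_rot: [0.989, -0.149, -0.0, 0.0]
wrist_force: [-1.0, -0.4, -2.4]
width: 0.143
grasp_force: 117.4
t 23.1 turn z -0.003 dp [-0.    0.01  0.4 ] tilt [-0.  0. -1.] F [-1.  -0.4 -2.4] w 0.143 g 117.41972923278809 j6 1.77
[ 0.04742077  0.08986028 -0.03485861]
clock: 23.4
ee_pos: [0.4846, 0.0135, 0.2021]
tcp_rot: [0.989, -0.149, 0.0, -0.0]
wrist_force: [-0.7, 0.7, -1.3]
width: 0.143
grasp_force: 117.5
t 23.4 turn z -0.003 dp [-0.01  0.02  0.21] tilt [ 0. -0. -1.] F [-0.7  0.7 -1.3] w 0.143 g 117.45408654212952 j6 1.77
[0.10448042 0.01932075 0.05469332]
```

```bash
python3 -m pendant '{"dp":[[0,0,0.1],[0,0,0],[0,0,0]],"rotation":[[0,0,0],[0,0,0],[0,0,0]],"grip":[-1,-1,-1]}' 120; python3 -c "
from h import *
go(.4845,.0133,.045,-.295);print(get_state()['ft_torque'])"
python3 -m pendant '{"dp":[[0,0,0.1],[0,0,0],[0,0,0]],"rotation":[[0,0,0],[0,0,0],[0,0,0]],"grip":[-1,-1,-1]}' 120; python3 -c "
from h import *
go(.4845,.0133,.045,-.295);print(get_state()['ft_torque'])"
```

```text
clock: 23.7
ee_pos: [0.4847, 0.0135, 0.2012]
tcp_rot: [0.989, -0.149, 0.0, -0.0]
wrist_force: [0.1, 1.1, -0.3]
width: 0.145
grasp_force: 117.5
t 23.7 turn z -0.003 dp [-0.01  0.02  0.12] tilt [ 0. -0. -1.] F [ 0.1  1.1 -0.3] w 0.145 g 117.53897666931152 j6 1.77
[ 0.14539826 -0.08273012  0.15510446]
clock: 24.0
ee_pos: [0.4846, 0.0134, 0.2003]
tcp_rot: [0.989, -0.149, 0.0, 0.0]
wrist_force: [-1.3, 0.0, 3.7]
width: 0.143
grasp_force: 118.5
t 24.0 turn z -0.003 dp [-0.01  0.01  0.03] tilt [ 0.  0. -1.] F [-1.3  0.   3.7] w 0.143 g 118.45635294914246 j6 1.77
[0.04904044 0.03240958 0.14256607]
```

```bash
python3 -m pendant '{"dp":[[0,0,0.05],[0,0,0],[0,0,0],[0,0,0],[0,0,0],[0,0,0]],"rotation":[[0,0,0],[0,0,0],[0,0,0],[0,0,0],[0,0,0],[0,0,0]],"grip":[-1,-1,-1,-1,-1,-1]}' 20; python3 tilt.py b3
```

```text
clock: 24.6
ee_pos: [0.4846, 0.0134, 0.2]
tcp_rot: [0.989, -0.149, 0.0, 0.0]
wrist_force: [-2.2, -0.5, 10.3]
width: 0.141
grasp_force: 119.1
[] [ 0.54772285 -0.00596667]
[(0.74, 335, array([0.537, 0.005])), (0.37, 768, array([ 0.581, -0.008]))] [ 0.54772285 -0.00596667]
a,n mm; yaw,tilt*100 [ -0.13  -1.68 -27.67 -20.81] origin [ 0.5462 -0.0059  0.0556] 0.146
a,n mm; yaw,tilt*100 [ -0.13  -1.68 -27.67 -20.81] origin [ 0.5462 -0.0059  0.0556] 0.146
t 24.8 turn z -0.003 dp [ -0.25   0.03 -15.  ] tilt [ 0.  0. -1.] F [-1.8 -0.3  9.8] w 0.146 g 119.1156005859375 j6 1.77
```

View pics/b3.png

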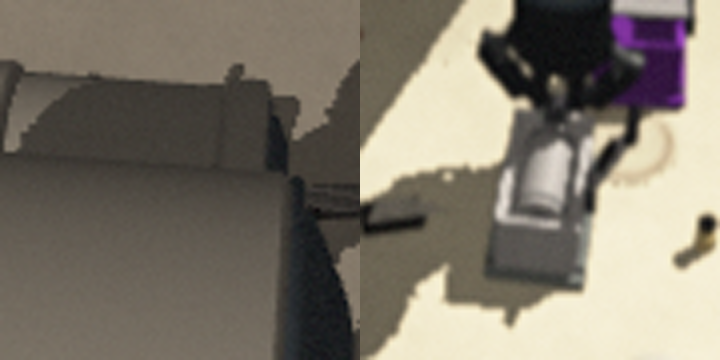

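The side view shows the body seated down between the trough walls, at crop (545,180), and the lateral force is near zero. I'll release it and move up and around to the outside of the keeper.

```bash
python3 -m pendant '{"dp":[[0,0,0],[0,0,0],[0,0,0],[0,0,0],[0,0,0],[0,0,0],[0,0,-1],[0,0,-3],[0,0,-4],[0,0,-4],[0,0,-4],[0,-3,0],[0,-4,0],[1.5,-3,0],[3,0,0],[3,0,0],[0.9,0,0],[0,0,0],[0,0,0]],"rotation":[[0,0,0],[0,0,0],[0,0,0],[0,0,0],[0,0,0],[0,0,0],[0,0,0],[0,0,0],[0,0,0],[0,0,0],[0,0,0],[0,0,0],[0,0,0],[0,0,0],[0,0,0],[0,0,0],[0,0,0],[0,0,0],[0,0,0]],"grip":[-0.4,-0.2,0,0,0,0,0,0,0,0,0,0,-1,-1,-1,-1,-1,-1,-1]}' 40; python3 - <<'E'
from h import *
T=capture("top");S=capture("side");s=get_state();o=np.array([.544,-.0053,0]);R=Ro.from_euler("Z",-.295).as_matrix()
print("tip in bed mm",np.round(R.T@(s["ee_pos"]-[0,0,.173]-o)*1000,1),s["width"],s["clock"])
L=[]
for p in(T,S):
    for d in trace(p,"roller"):
        q=ray(p,d["uv"],.045);
        if np.linalg.norm(q[:2]-o[:2])<.05: print("roller",np.round(R.T@(q-o)*1000,1),d["p"],fit("roller",[(p,d["mask"])],(.544,-.005,-.295),.042))
    for d in spot_point(p,"keeper_tip")[:3]: print("tip",np.round(R.T@(ray(p,d["uv"],.143)-o)*1000,1),d["p"])
    u,v=proj(p,(.55,.01,.07)).astype(int);L.append(cv2.resize(p["color"][v-45:v+45,u-45:u+45,::-1],None,fx=4,fy=4,interpolation=2))
cv2.imwrite("pics/k1.png",cv2.hconcat(L))
E
```

```text
clock: 26.7
ee_pos: [0.5934, 0.0844, 0.3598]
tcp_rot: [0.989, -0.149, -0.0, 0.0]
wrist_force: [0.3, -0.3, 0.4]
width: -0.002
grasp_force: 0.0
tip in bed mm [ 21.  100.3 186.9] 0.0013901164588639842 26.8
roller [-13.1   3.3  45. ] 0.75 (array([ 0.544 , -0.0044, -0.2818]), np.float64(0.11))
tip [ 11.6  73.  143. ] 0.58
tip [-175.5    7.2  143. ] 0.43
roller [-10.6  10.6  45. ] 0.56 (array([ 0.5348, -0.0024, -0.2857]), np.float64(0.162))
tip [ 17.3  65.5 143. ] 0.69
tip [-92.9  24.9 143. ] 0.42
```

View pics/k1.png

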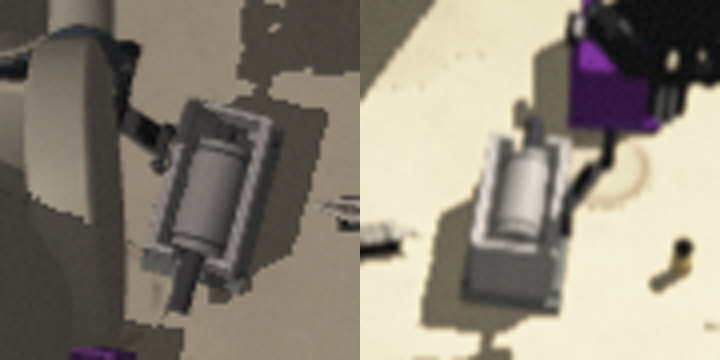

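The views show the roller seated with its neck through the slot, at top crop (185,290). The keeper is still leaning outward. Now I go down behind the keeper and push it over.

```bash
python3 -m pendant '{"dp":[[0.1,0,2],[0,0,3],[0,0,2],[0,0,0],[0,1.5,0],[0,1.5,0],[0,1.5,0],[0,1.5,0],[0,1.5,0],[0,0,0]],"rotation":[[0,0,0],[0,0,0],[0,0,0],[0,0,0],[0,0,0],[0,0,0],[0,0,0],[0,0,0],[0,0,0],[0,0,0]],"grip":[-1,-1,-1,-1,-1,-1,-1,-1,-1,-1]}' 40; python3 -m pendant '{"dp":[[0,0.7,0.3],[0,0.7,0.4],[0,0.5,0.7],[0,0.4,0.7],[0,0.2,0.6],[0,0.2,0.5],[0,0.1,0.5],[0,0,0.2],[0,0,0]],"rotation":[[0,0,0],[0,0,0],[0,0,0],[0,0,0],[0,0,0],[0,0,0],[0,0,0],[0,0,0],[0,0,0]],"grip":[-1,-1,-1,-1,-1,-1,-1,-1,-1]}' 40;python3 - <<'E'
from h import *
s=get_state();o=np.array([.544,-.0053,0]);R=Ro.from_euler("Z",-.295).as_matrix()
print("tip in bed mm",np.round(R.T@(s["ee_pos"]-[0,0,.173]-o)*1000,1),s["clock"],s["wrist_force"])
E
```

```text
clock: 28.0
ee_pos: [0.5726, 0.0102, 0.2899]
tcp_rot: [0.989, -0.149, -0.0, 0.0]
wrist_force: [0.5, 1.0, -0.0]
width: 0.0
grasp_force: 0.0
clock: 28.9
ee_pos: [0.565, -0.0143, 0.2504]
tcp_rot: [0.989, -0.149, -0.0, -0.0]
wrist_force: [-0.1, -0.1, -0.2]
width: 0.002
grasp_force: 0.0
tip in bed mm [22.7 -2.5 77.4] 28.9 [-0.14021891 -0.13734833 -0.22434737]
```

```bash
python3 -m pendant '{"dp":[[0,0,0.1],[0,0,0.1],[0,0,0.1],[0,0,0]],"rotation":[[0,0,0],[0,0,0],[0,0,0],[0,0,0]],"grip":[-1,-1,-1,-1]}' 40; python3 - <<'E'
from h import *
T=capture("top");S=capture("side");L=[]
for p in(T,S):
    u,v=proj(p,(.55,.01,.07)).astype(int);L.append(cv2.resize(p["color"][v-45:v+45,u-45:u+45,::-1],None,fx=4,fy=4,interpolation=2))
cv2.imwrite("pics/k2.png",cv2.hconcat(L))
E
```

```text
clock: 29.3
ee_pos: [0.5651, -0.0144, 0.2483]
tcp_rot: [0.989, -0.149, 0.0, -0.0]
wrist_force: [-2.6, -0.1, 9.6]
width: 0.003
grasp_force: 4.8
```

View pics/k2.png

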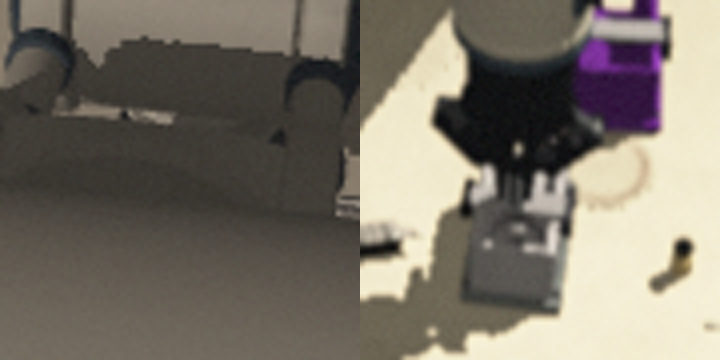

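The fingers press at z = 75 mm with 9.6 N, and the side view shows the keeper bar lying across the trough at crop (520,190). I'll retreat and check.

```bash
python3 -m pendant '{"dp":[[0,0,0.1],[0,0,0],[0,0,-1],[0,0,-4],[0,0,-4],[0,0,-4],[-2,4,0],[-2,4,0],[-2,4,0],[-2,4,0],[-2,4,0],[-2,4,0],[0,0,0]],"rotation":[[0,0,0],[0,0,0],[0,0,0],[0,0,0],[0,0,0],[0,0,0],[0,0,0],[0,0,0],[0,0,0],[0,0,0],[0,0,0],[0,0,0],[0,0,0]],"grip":[-1,-1,-1,-1,-1,-1,-1,-1,-1,-1,-1,-1,-1]}' 40; python3 - <<'E'
from h import *
T=capture("top");S=capture("side");L=[]
for p in(T,S):
    for k,z in(("keeper_tip",.072),("keeper_hinge",.072),("roller",.042)):
        for d in spot_point(p,k)[:3]:
            q=Ro.from_euler("Z",.295).as_matrix()@(ray(p,d["uv"],z)-[.544,-.0053,0])*1000
            if np.linalg.norm(q[:2])<80: print(k,q.round(1),d["p"])
    u,v=proj(p,(.55,.01,.07)).astype(int);L.append(cv2.resize(p["color"][v-45:v+45,u-45:u+45,::-1],None,fx=4,fy=4,interpolation=2))
cv2.imwrite("pics/k3.png",cv2.hconcat(L))
E
```

```text
clock: 30.7
ee_pos: [0.3769, -0.2112, 0.3769]
tcp_rot: [0.989, -0.151, -0.0, 0.0]
wrist_force: [-0.0, 1.0, -0.5]
width: 0.002
grasp_force: 0.0
keeper_tip [ 24.3 -42.1  72. ] 0.59
keeper_hinge [16.9 38.5 72. ] 0.8
roller [ 3.6  4.1 42. ] 0.8
keeper_tip [51.   6.9 72. ] 0.7
keeper_tip [ 18.3 -39.4  72. ] 0.47
keeper_hinge [22.5 38.  72. ] 0.97
roller [ 3.5  2.9 42. ] 0.62
```

View pics/k3.png

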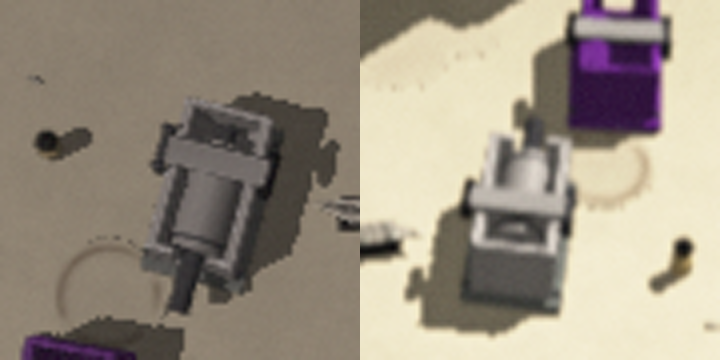

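The keeper lies level across the trough at top crop (220,158), over the seated roller, and both bystanders are where they were. I'm handing in.

```bash
python3 -c "
from workcell import *
print(sign_off())"
```

```text
the job is handed in; nothing more can be done
None
```

The job is handed in at about 31 s: the roller went via the V-blocks into the test bed, the keeper is down over it in both camera views, and neither bystander was touched; the judge returned no result.

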